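# Prop the control box's lid on its rod

## Task

The lid of the robot's control box has been thrown right back, so its work lamp shines at nothing. Swing the prop rod up out of its clip, then lower the lid gently by its handle, without letting it drop, until the rod's rubber tip sits in the yellow notch under the lid; let go and leave the lid resting on the rod over the boards. Leave the flask, mug, mouse and screwdriver where they are.

Things in the scene. Friction and masses are not known exactly. Their poses are not given: they have to be found in the camera images.
- case: Grey control box, fixed to the bench, 240 (x) x 280 (y) x 60 mm high, with a green circuit board on its deck. Origin: centre of its underside. Its own x points from its open front (nearest the robot) to the lid hinge at the rear, y to its left, z up. The start turns it up to 0.3 rad either way. The prop rod lies along the deck's right (-y) margin, 40 mm above the deck.
- lid (a joint): Hinge of the blue lid (plate 160 x 270 x 10 mm, 0.4 to 0.7 kg). 0 = closed, lying level over the deck towards the front; grows as it opens (rotation about the case's +y); 1.70 rad = stop, where it leans back past upright and rests at the start. Nearly free: below about 1.25 rad it falls shut by itself unless held or propped. Resting on the rod with the tip in the notch it reads about 0.95.
- lid_hinge (a point): Point on the lid's hinge axis (axis along the case's y), at case-frame (85, 0, 100) mm.
- lid_handle (a point): Middle of the lid's black bar handle, round, 12 mm thick, 110 mm long along the case's y, standing 45 mm clear of the lid's free edge. With the lid at angle t it lies, from lid_hinge in the case's x and z, at (-210 cos t + 30 sin t, 210 sin t + 30 cos t) mm: about 304 mm above the bench at the start. Pinch it from above across the case's x; it turns between the fingers as the lid is lowered.
- lid_notch (a point): Seat in the yellow V-shaped notch on the lid's inner face, 100 mm right of the lid's middle: the rod tip's centre when seated, 8 mm off the plate. The notch floor is about 20 mm long, its two sloping cheeks about 18 mm high, the mouth about 55 mm wide along the lid. From lid_hinge at lid angle t: (-120 cos t + 17 sin t, 120 sin t + 17 cos t) mm in the case's x and z, -100 mm in y.
- prop_rod (a joint): Hinge of the steel prop rod, which swings in the case's x-z plane. 0 = lying level in its clip, tip to the rear (start); grows as the tip swings up (1.5 = stop, nearly upright). A stiff pivot: it stays where it is left and takes 1 to 2 N at the grip to turn. The rod can lag the fingers by some 0.1 rad through slip and settling, so check its angle after letting go.
- rod_pivot (a point): The rod's pivot, at case-frame (-85, -100, 100) mm.
- rod_grip (a point): Middle of the orange sleeve on the rod (15 mm thick, 56 mm long), on the rod's axis 85 mm from the pivot. In the clip it is 100 mm above the bench, 40 mm above the deck, free on both sides. The clip (black, 14 mm long, at 133 mm from the pivot) only cradles the rod from below: lift straight out.
- rod_tip (a point): Centre of the rod's black rubber ball tip, 16 mm across, 156.7 mm from the pivot. It meets the middle of the notch when the rod stands at 0.756 rad (43 degrees) and the lid at 0.95; if the rod is left anywhere from about 0.62 to 0.80 rad, the notch's cheeks catch the tip as the lid is lowered and guide it home.
- flask: Bystander: aluminium flask with red cap, 68 mm across, 190 mm high, standing on the bench left of the box; origin under its middle. Leave alone.
- mug: Bystander: blue mug, 76 mm across, 90 mm high, left of the box; origin under its middle. Leave alone.
- mouse: Bystander: black computer mouse, 110 x 62 x 26 mm, right of the box; origin under its middle. Leave alone.
- driver: Bystander: screwdriver with yellow handle, 190 mm long, lying right of the box. Leave alone.

How it is judged:
By the outcome, as a careful person would: the job done as asked, in the order asked, and still so for the second after the job is handed in, with the robot touching nothing.
It also fails if it takes over 58 s, if anything falls off the work surface, if the arm or the gripper's body presses on something with over 40 N, if the wrist force passes 120 N, or if a joint passes its speed limit or range.

## Robot

A 6-joint arm with a two-finger parallel gripper is mounted at the origin on the work surface. World frame = base frame: x ahead of the robot, y to its left, z up, the work surface at z = 0. Lengths are in mm, angles in rad, forces in N, time in s.
With the tool pointing down it reaches from about 275 to 750 mm from the base axis. Payload 10.2 kg.
Tool frame: the origin (TCP) lies where the fingers leave the gripper's body, on its centre line; the fingertips stand 73 mm ahead of it and the grasp point (between the pads) lies 54 mm ahead of it; z points along the fingers, y is the line along which they close (so a half turn about z gives the same grasp; the last joint's range is limited). The gripper opens to 85 mm and grips with 20 to 120 N. Pads are 22 mm wide; open, the fingers measure 114 mm over their backs; the gripper's body (76 mm by 85 mm) begins 54 mm behind the grasp point. The pads swing forward as they close: fully open they stand 13 mm farther back than shut.
Start: joints at [-1.451, 0.313, 1.498, -0, 1.331, -0.223], TCP at [176.453, -494.465, 303.894] pointing down, gripper open.
Joint ranges: [-2.94, 2.94], [-0.97, 2.17], [0.19, 2.56], [-1.23, 4.37], [0.02, 3.11], [-2.88, 2.88]. Speed limits (rad/s): [2.39, 2.39, 3.01, 3.14, 3.14, 3.14].

## Interface

Orientations are given as a unit quaternion [w, x, y, z].
In Python, from rig import ctrl gives the robot as it stands.
- The arm moves only by the shell command python3 -m creep 'ROWS' [OPENING] [FORCE]. ROWS is JSON, a list that holds one entry, the list of rows, each a list of 6 numbers: the shift along the world's x, y, z in units of 25 mm (1.0 is 25 mm), then the turn, a rotation vector about the world's x, y, z in units of 5 degrees (1.0 is 5 degrees). In form: [[[x, y, z, ax, ay, az], ...]]. A call has 1 to 20 rows; each row is the pose to reach, as a shift and turn from the pose commanded when the call began; what a row does not reach only later rows make up. A row lasts 1/12 s, in which the tool goes at most 41.7 mm and 7.16 degrees, less where a joint would pass 70% of its speed; a pose out of reach is approached as far as the arm can. A call with a gripper value outside its range is refused whole. OPENING is the finger opening in mm, from 0 to 85.4, set as the call begins (- or left out, the last holds). The fingers move at their own pace and stop on an object; FORCE is the grip in N (left out, the last holds). Time passes only in rows, so rows that repeat a pose let the fingers close. It gives the time, the measured TCP pose, the force, the opening and the grip force at its end, in the units of the state.
- ctrl.sense(): the state, without advancing time (a new reading comes with each control period).
- ctrl.capture(name): name is "side" or "top"; returns a dict with "image" (480x640x3 uint8, red, green, blue), "fx", "fy", "cx", "cy" (pixels), "R" (3x3) and "t" (3): a world point X has camera coordinates R X + t. Camera axes: x right, y down, z forward; pixel columns grow to the right and rows downward; lengths in mm; the calibration is good to about 2 mm. A picture is of the moment at which its call begins. There is no depth.
- ctrl.finish_job(): hands the job in; it is judged then, once.
The state is a dict: "time_s": time; "joints": joint angles; "dq": joint speeds; "tau": joint torques, N m; "eef_pos": TCP position; "ee_rot": TCP orientation; "force": force on the tool from outside, world axes, zero at the start; "wrist_torque": the same for the moment, N m; "grip_width": opening from 0.0 (shut) to 1.0 (fully open); "grip_force": force on a finger pad.
Only numpy, scipy, OpenCV 4.12 (cv2) and the standard library are available. Lean on these libraries where they do the work, as an engineer would, in place of code of your own. Each camera call takes 0.05 s, during which the arm holds its last target. There are 200 camera calls.

## Working session

There is one attempt and no reset: what is moved stays moved. The work goes in short steps, Python scripts to look and compute and a shell command to move; the robot and the scene stay as the last step left them, time stands still between calls to the robot, and variables do not carry over. Pictures are saved under pics/ and viewed, at most 10 in all, crops included, and the job is handed in when it is done.

```bash
mkdir -p pics
python3 - <<'E'
from rig import ctrl
import cv2,json
for n in("side","top"):
    c=ctrl.capture(n); cv2.imwrite(f"pics/{n}0.png",c["image"][:,:,::-1])
    print(n,c["fx"],c["fy"],c["cx"],c["cy"],c["R"],c["t"])
s=ctrl.sense();print(s["eef_pos"],s["ee_rot"],s["time_s"],s["force"])
E
```

```text
side 600.4303671776394 600.4303671776394 318.4318384490617 237.12312823090434 [[ 0.79041026 -0.61256292  0.00427518]
 [-0.35925964 -0.46919483 -0.80671477]
 [ 0.49616945  0.63609973 -0.59092555]] [-397.33437328  263.5627997  1405.43002768]
top 470.01240053242987 470.01240053242987 320.87188344414443 237.254083088769 [[-0.01317644 -0.99988766 -0.00714438]
 [-0.99747241  0.01364287 -0.06973275]
 [ 0.06982239  0.00620749 -0.99754013]] [  28.97488923  516.38594392 1216.63338538]
[ 176.44451483 -494.3165288   303.40911233] [-5.54640922e-04  9.85343548e-01  1.70580724e-01  2.42371731e-05] 0.1 [-0.957611    0.30001336 -0.582162  ]
```

View pics/side0.png

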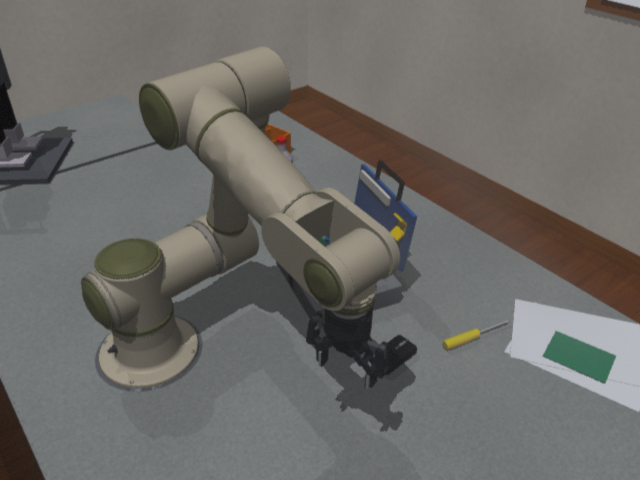

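View pics/top0.png

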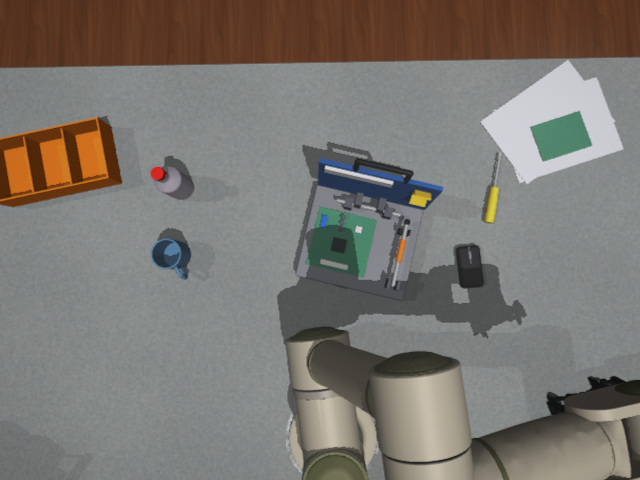

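The top view shows the box at about (360,245), the rod's orange sleeve near (402,246), the handle from about (357,160) to (411,178), and the lid leaning back. Next is an enlarged crop for precise points.

Run:
```python
import cv2
i=cv2.imread("pics/top0.png")[135:310,285:455]
cv2.imwrite("pics/crop0.png",cv2.resize(i,None,fx=3.4,fy=3.4,interpolation=cv2.INTER_CUBIC))
```

```text
(no output)
```

View pics/crop0.png

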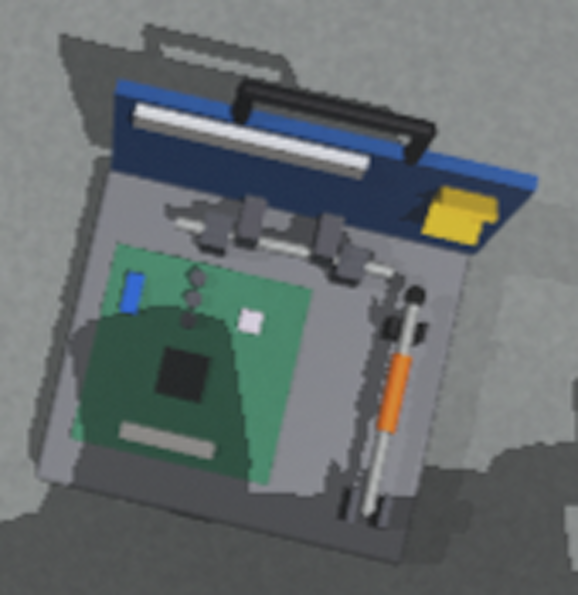

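The crop shows the rod tip at (415,295), the sleeve centre at (395,393), and the handle bar from (243,88) to (430,131), in crop pixels. I'll fit the case pose to these.

```bash
cat > h.py <<'E'
import numpy as np, json
from rig import ctrl
from scipy.optimize import least_squares
from scipy.spatial.transform import Rotation as Ro
def proj(c,X):
    p=np.asarray(X)@np.array(c["R"]).T+c["t"]; return np.c_[p[:,0]/p[:,2]*c["fx"]+c["cx"],p[:,1]/p[:,2]*c["fy"]+c["cy"]]
def W(p,X):
    c,s=np.cos(p[2]),np.sin(p[2]); X=np.atleast_2d(X).astype(float)
    return np.c_[p[0]+c*X[:,0]-s*X[:,1],p[1]+s*X[:,0]+c*X[:,1],X[:,2]]
def handle(t): return [85-210*np.cos(t)+30*np.sin(t),0,100+210*np.sin(t)+30*np.cos(t)]
def grip(a,r=85): return [-85+r*np.cos(a),-100,100+r*np.sin(a)]
def tcp():
    s=ctrl.sense(); q=s["ee_rot"]; return np.array(s["eef_pos"]),Ro.from_quat([q[1],q[2],q[3],q[0]]),s
E
python3 - <<'E'
from h import *
c=ctrl.capture("top")
uv=np.array([[415,295],[395,393],[243,88],[430,131]])/3.4+[285,135]
h=handle(1.7)
P=[grip(0,156.7),grip(0),[h[0],55,h[2]],[h[0],-55,h[2]]]
r=least_squares(lambda p:(proj(c,W(p,P))-uv).ravel(),[450,0,0])
p=r.x; print(p,r.fun.round(1)); json.dump(list(p),open("pose.json","w"))
# check: case corners
print(((proj(c,W(p,[[-120,140,60],[-120,-140,60],[-120,-140,0]]))-[285,135])*3.4).round())
print("grip",W(p,grip(0)),"handle",W(p,h),"pivot",W(p,grip(0,0)))
x,R,s=tcp();print(x,R.as_matrix().round(3))
E
```

```text
[ 4.99939848e+02 -7.66191912e+01 -2.38601645e-01] [ 0.1  0.1 -0.2 -0.3  1.2  0.5 -1.  -0.3]
[[ 35. 480.]
 [404. 565.]
 [391. 560.]]
grip [[ 476.30543619 -173.78613298  100.        ]] handle [[ 637.7296532  -110.13450987  304.38427537]] pivot [[ 393.71353569 -153.69688282  100.        ]]
[ 176.43063795 -494.33958392  303.47692971] [[ 0.942  0.336 -0.   ]
 [ 0.336 -0.942  0.001]
 [ 0.    -0.001 -1.   ]]
```

```bash
python3 -m creep '[[[3,3.2,-0.5,0,0,-2],[6,6.4,-1.5,0,0,-4],[9,9.6,-2.5,0,0,-6],[12,12.8,-3.2,0,0,-6.65],[12,12.8,-3.2,0,0,-6.65],[12,12.8,-3.2,0,0,-6.65],[12,12.8,-3.2,0,0,-6.65],[12,12.8,-3.2,0,0,-6.65],[12,12.8,-3.2,0,0,-6.65],[12,12.8,-3.2,0,0,-6.65],[12,12.8,-3.2,0,0,-6.65],[12,12.8,-3.2,0,0,-6.65],[12,12.8,-3.2,0,0,-6.65],[12,12.8,-3.2,0,0,-6.65],[12,12.8,-3.2,0,0,-6.65],[12,12.8,-3.2,0,0,-6.65],[12,12.8,-3.2,0,0,-6.65]]]' 55 30
cat > d.py <<'E'
# where the grasp point is in the case frame
from h import *
p=json.load(open("pose.json")); x,R,s=tcp(); g=x+R.apply([0,0,54])
c,sn=np.cos(p[2]),np.sin(p[2]); d=g-[p[0],p[1],0]
print("t",round(s["time_s"],2),"grasp case",[round(v,1) for v in(c*d[0]+sn*d[1],-sn*d[0]+c*d[1],d[2])],"tool y,z in case",(R.as_matrix()[:,1:].T@np.array([[c,-sn,0],[sn,c,0],[0,0,1]])).round(3).tolist(),"F",np.round(s["force"],1),"grip",s["grip_width"],s["grip_force"],"q",np.round(s["joints"],2))
E
python3 d.py
```

```text
time_s: 1.57
eef_pos: [476.0, -175.4, 224.2]
ee_rot: [0.0, 0.993, -0.119, 0.0]
force: [-0.2, 0.5, -0.1]
grip_width: 0.641
grip_force: 0.0
t 1.57 grasp case [np.float64(0.1), np.float64(-101.6), np.float64(170.2)] tool y,z in case [[-0.001, -1.0, 0.0], [0.0, -0.0, -1.0]] F [-0.2  0.5 -0.1] grip 0.6407070827523036 0.0 q [-0.58  0.35  1.66 -0.    1.13  1.23]
```

```bash
python3 -m creep '[[[0,0.06,-1,0,0,0],[0,0.06,-2,0,0,0],[0,0.06,-2.5,0,0,0],[0,0.06,-2.8,0,0,0],[0,0.06,-2.8,0,0,0],[0,0.06,-2.8,0,0,0]]]' 55 && python3 -m creep '[[[0,0,0,0,0,0],[0,0,0,0,0,0],[0,0,0,0,0,0],[0,0,0,0,0,0],[0,0,0,0,0,0],[0,0,0,0,0,0],[0,0,0,0,0,0],[0,0,0,0,0,0]]]' 0 40 && python3 d.py
python3 - <<'E'
from h import *
p=json.load(open("pose.json"))
# arc shifts (world, units of 25 mm) and tool turn half the rod's angle about case -y
g0=W(p,grip(0))[0]; ax=-np.array([-np.sin(p[2]),np.cos(p[2]),0])
for a in (.1,.2,.3,.4,.5,.6,.7,.75,.8):
    b=.5*a; R=Ro.from_rotvec(ax*b); tc=W(p,grip(a))[0]-R.apply([0,0,-54])-(g0-[0,0,-54])
    print(a,(tc/25).round(2),(ax*np.degrees(b)/5).round(2))
E
```

```text
time_s: 2.07
eef_pos: [476.6, -173.4, 154.4]
ee_rot: [0.0, 0.993, -0.119, 0.0]
force: [-0.4, 0.9, 0.1]
grip_width: 0.645
grip_force: 0.0
time_s: 2.73
eef_pos: [476.9, -172.1, 154.6]
ee_rot: [-0.001, 0.993, -0.119, 0.001]
force: [1.7, 6.7, 4.5]
grip_width: 0.161
grip_force: 38.9
t 2.73 grasp case [np.float64(0.3), np.float64(-98.1), np.float64(100.6)] tool y,z in case [[0.001, -1.0, -0.002], [0.001, 0.002, -1.0]] F [1.7 6.7 4.5] grip 0.16130811729766897 38.918747305870056 q [-0.58  0.45  1.73  0.    0.96  1.23]
0.1 [-0.12  0.03  0.34] [-0.14 -0.56 -0.  ]
0.2 [-0.28  0.07  0.66] [-0.27 -1.11 -0.  ]
0.3 [-0.46  0.11  0.98] [-0.41 -1.67 -0.  ]
0.4 [-0.68  0.16  1.28] [-0.54 -2.23 -0.  ]
0.5 [-0.92  0.22  1.56] [-0.68 -2.78 -0.  ]
0.6 [-1.2   0.29  1.82] [-0.81 -3.34 -0.  ]
0.7 [-1.5   0.36  2.06] [-0.95 -3.9  -0.  ]
0.75 [-1.66  0.4   2.17] [-1.02 -4.18 -0.  ]
0.8 [-1.82  0.44  2.27] [-1.08 -4.45 -0.  ]
```

```bash
python3 -m creep '[[[-0.05,0.05,0.17,-0.07,-0.28,0],[-0.12,0.08,0.34,-0.14,-0.56,0],[-0.2,0.1,0.5,-0.2,-0.84,0],[-0.28,0.12,0.66,-0.27,-1.11,0],[-0.37,0.14,0.82,-0.34,-1.39,0],[-0.46,0.16,0.98,-0.41,-1.67,0],[-0.57,0.19,1.13,-0.48,-1.95,0],[-0.68,0.21,1.28,-0.54,-2.23,0],[-0.8,0.24,1.42,-0.61,-2.5,0],[-0.92,0.27,1.56,-0.68,-2.78,0],[-1.06,0.3,1.69,-0.75,-3.06,0],[-1.2,0.34,1.82,-0.81,-3.34,0],[-1.35,0.37,1.94,-0.88,-3.62,0],[-1.5,0.41,2.06,-0.95,-3.9,0],[-1.66,0.45,2.17,-1.02,-4.18,0],[-1.7,0.46,2.2,-1.03,-4.23,0],[-1.7,0.46,2.2,-1.03,-4.23,0],[-1.7,0.46,2.2,-1.03,-4.23,0]]]' && python3 d.py
python3 - <<'E'
from h import *
import cv2
c=ctrl.capture("side");cv2.imwrite("pics/side1.png",c["image"][:,:,::-1])
c=ctrl.capture("top");i=c["image"][:,:,::-1].copy();cv2.imwrite("pics/top1.png",cv2.resize(i[130:310,285:455],None,fx=3.3,fy=3.3,interpolation=cv2.INTER_CUBIC))
E
```

```text
time_s: 4.23
eef_pos: [433.7, -161.2, 208.7]
ee_rot: [0.022, 0.975, -0.116, 0.187]
force: [-2.8, 4.8, -5.3]
grip_width: 0.159
grip_force: 39.3
t 4.23 grasp case [np.float64(-24.4), np.float64(-97.9), np.float64(158.6)] tool y,z in case [[0.001, -1.0, -0.0], [0.37, 0.0, -0.929]] F [-2.8  4.8 -5.3] grip 0.15922930215162323 39.30590629577637 q [-0.67  0.16  2.    0.26  0.64  0.95]
```

View pics/top1.png

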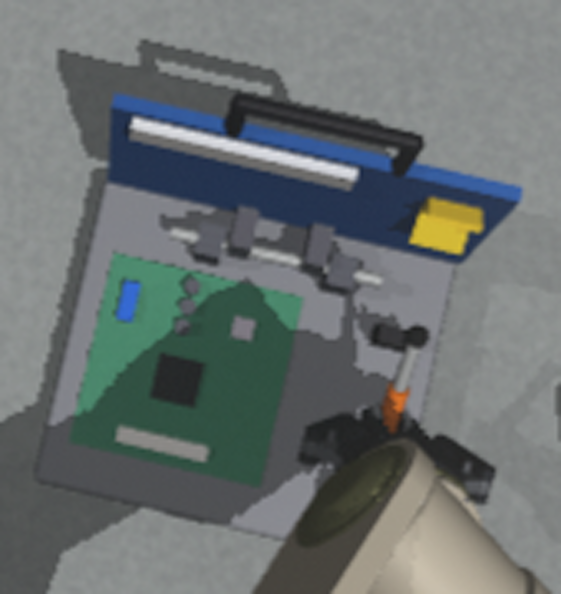

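The top view shows the rod raised, with the tip at crop (418,335). I'll release, back off along the tool axis and check the angle.

```bash
python3 -m creep '[[[0,0,0,0,0,0],[0,0,0,0,0,0],[0,0,0,0,0,0],[0,0,0,0,0,0],[0,0,0,0,0,0],[0,0,0,0,0,0]]]' 50 && python3 -m creep '[[[-0.2,0.05,0.5,0,0,0],[-0.5,0.12,1.2,0,0,0],[-0.9,0.22,2.3,0,0,0],[-1.4,0.34,3.5,0,0,0],[-1.8,0.44,4.6,0,0,0],[-2.5,0.6,6,0,0,0],[-2.5,0.6,6,0,0,0],[-2.5,0.6,6,0,0,0]]]' && python3 d.py
python3 - <<'E'
from h import *
import cv2
p=json.load(open("pose.json"))
c=ctrl.capture("top")
f=lambda a:(proj(c,W(p,grip(a[0],156.7)))[0]-[411.7,231.5])
r=least_squares(f,[.7]);print("held angle",r.x,r.fun)
i=c["image"][:,:,::-1]
cv2.imwrite("pics/top2.png",cv2.resize(i[190:310,340:460],None,fx=5,fy=5,interpolation=cv2.INTER_CUBIC))
for a in(.6,.7,.75,.8):print(a,((proj(c,W(p,[grip(a,156.7),grip(a)]))-[340,190])*5).round().tolist())
E
```

```text
time_s: 4.83
eef_pos: [434.1, -161.7, 209.1]
ee_rot: [0.023, 0.975, -0.116, 0.188]
force: [0.1, -0.0, -0.6]
grip_width: 0.589
grip_force: 0.0
time_s: 5.5
eef_pos: [371.3, -146.6, 360.5]
ee_rot: [0.024, 0.975, -0.116, 0.189]
force: [0.4, -0.5, 0.1]
grip_width: 0.588
grip_force: 0.0
t 5.5 grasp case [np.float64(-88.2), np.float64(-98.6), np.float64(310.4)] tool y,z in case [[0.0, -1.0, 0.003], [0.374, -0.002, -0.927]] F [ 0.4 -0.5  0.1] grip 0.5879103269554712 0.0 q [-0.76 -0.17  1.91  0.21  1.08  0.98]
held angle [0.6547807] [-0.13691277  0.00485764]
0.6 [[357.0, 198.0], [315.0, 328.0]]
0.7 [[358.0, 216.0], [315.0, 339.0]]
0.75 [[358.0, 226.0], [315.0, 344.0]]
0.8 [[358.0, 238.0], [314.0, 350.0]]
```

View pics/top2.png

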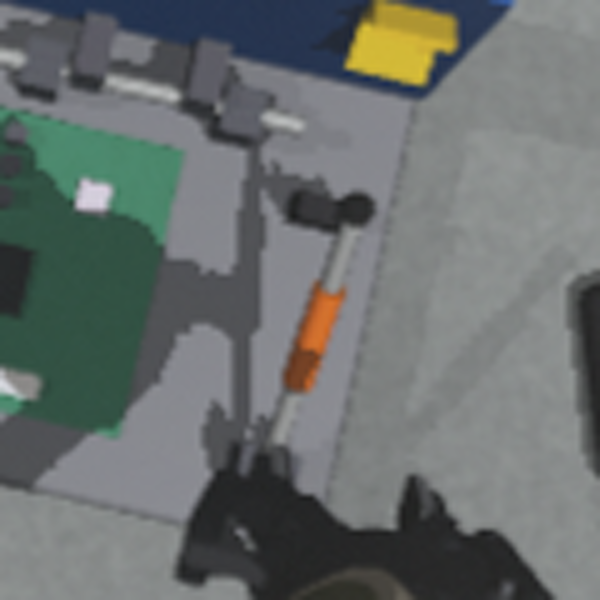

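Tip at (355,208) and sleeve at (315,337) put the rod at about 0.66 rad. That is inside the window but near its low end, so I'll regrasp and nudge it up about 0.07.

```bash
python3 -m creep '[[[0.7,-0.17,-1.2,0,0,0],[1.3,-0.32,-2.7,0,0,0],[1.85,-0.46,-4.2,0,0,0],[2.3,-0.56,-5.3,0,0,0],[2.55,-0.62,-5.9,0,0,0],[2.73,-0.67,-6.33,0,0,0],[2.73,-0.67,-6.33,0,0,0],[2.73,-0.67,-6.33,0,0,0]]]' 50 60 && python3 d.py && python3 -m creep '[[[0,0,0,0,0,0],[0,0,0,0,0,0],[0,0,0,0,0,0],[0,0,0,0,0,0],[0,0,0,0,0,0],[0,0,0,0,0,0],[0,0,0,0,0,0]]]' 0 60 && python3 -m creep '[[[-0.05,0.01,0.06,0,0,0],[-0.1,0.02,0.13,0,0,0],[-0.15,0.04,0.2,0,0,0],[-0.21,0.05,0.26,0,0,0],[-0.21,0.05,0.26,0,0,0],[-0.21,0.05,0.26,0,0,0]]]' && python3 d.py
cat > tip.py <<'E'
from h import *
import cv2,sys
# dark ball near the projected tip arc: best match of a dark disc along the arc
p=json.load(open("pose.json")); c=ctrl.capture("top"); g=cv2.GaussianBlur(c["image"].max(2).astype(np.float32),(0,0),1.5)
A=np.arange(.5,1,.01); uv=proj(c,np.vstack([W(p,grip(a,156.7)) for a in A]))
v=cv2.remap(g,uv[:,:1].astype(np.float32),uv[:,1:].astype(np.float32),1)[:,0]
print("darkness",dict(zip(A.round(2).tolist(),v.round().tolist())))
E
python3 tip.py
```

```text
time_s: 6.22
eef_pos: [439.4, -162.8, 199.4]
ee_rot: [0.022, 0.975, -0.116, 0.186]
force: [-0.1, -0.9, -0.7]
grip_width: 0.587
grip_force: 0.0
t 6.22 grasp case [np.float64(-18.5), np.float64(-98.0), np.float64(149.2)] tool y,z in case [[0.001, -1.0, -0.001], [0.368, 0.001, -0.93]] F [-0.1 -0.9 -0.7] grip 0.5873151657430239 0.0 q [-0.67  0.19  2.    0.27  0.62  0.95]
time_s: 6.8
eef_pos: [439.8, -162.8, 201.3]
ee_rot: [0.022, 0.975, -0.116, 0.188]
force: [2.5, 4.1, 1.5]
grip_width: 0.158
grip_force: 58.4
time_s: 7.3
eef_pos: [433.9, -161.3, 207.1]
ee_rot: [0.022, 0.975, -0.116, 0.187]
force: [-2.1, 4.9, 0.8]
grip_width: 0.151
grip_force: 58.1
t 7.3 grasp case [np.float64(-24.2), np.float64(-97.8), np.float64(156.9)] tool y,z in case [[0.002, -1.0, -0.001], [0.369, 0.001, -0.929]] F [-2.1  4.9  0.8] grip 0.15111566874705745 58.118122816085815 q [-0.67  0.17  2.01  0.27  0.64  0.95]
darkness {0.5: 139.0, 0.51: 138.0, 0.52: 136.0, 0.53: 133.0, 0.54: 131.0, 0.55: 128.0, 0.56: 123.0, 0.57: 117.0, 0.58: 112.0, 0.59: 105.0, 0.6: 98.0, 0.61: 91.0, 0.62: 84.0, 0.63: 77.0, 0.64: 70.0, 0.65: 65.0, 0.66: 61.0, 0.67: 57.0, 0.68: 55.0, 0.69: 53.0, 0.7: 53.0, 0.71: 54.0, 0.72: 55.0, 0.73: 59.0, 0.74: 64.0, 0.75: 70.0, 0.76: 77.0, 0.77: 86.0, 0.78: 96.0, 0.79: 105.0, 0.8: 113.0, 0.81: 122.0, 0.82: 127.0, 0.83: 132.0, 0.84: 135.0, 0.85: 137.0, 0.86: 138.0, 0.87: 139.0, 0.88: 140.0, 0.89: 140.0, 0.9: 141.0, 0.91: 141.0, 0.92: 141.0, 0.93: 141.0, 0.94: 141.0, 0.95: 141.0, 0.96: 141.0, 0.97: 141.0, 0.98: 141.0, 0.99: 141.0}
```

Rod now at about 0.70. Release, retreat, confirm, and work out the approach to the handle.

```bash
python3 -m creep '[[[0,0,0,0,0,0],[0,0,0,0,0,0],[0,0,0,0,0,0],[0,0,0,0,0,0],[0,0,0,0,0,0],[0,0,0,0,0,0]]]' 50 && python3 -m creep '[[[-0.2,0.05,0.5,0,0,0],[-0.5,0.12,1.2,0,0,0],[-0.9,0.22,2.3,0,0,0],[-1.4,0.34,3.5,0,0,0],[-1.8,0.44,4.6,0,0,0],[-2.8,0.66,8,0,0,0],[-2.8,0.66,8,0,0,0],[-2.8,0.66,8,0,0,0],[-2.8,0.66,8,0,0,0]]]' 
python3 tip.py | tr ',' '\n' | sed -n 11,32p | tr '\n' ' '
python3 - <<'E'
from h import *
p=json.load(open("pose.json")); x,R,s=tcp()
cx=np.array([np.cos(p[2]),np.sin(p[2]),0]); z=np.array([0,0,-1.]); 
T=np.c_[np.cross(cx,z),cx,z]; D=Ro.from_matrix(T)*R.inv()
print("turn",(D.as_rotvec(degrees=True)/5).round(2))
g=W(p,handle(1.7))[0]; print("handle shift",((g+[0,0,54]-x)/25).round(2))
E
```

```text
time_s: 7.85
eef_pos: [434.5, -162.1, 207.2]
ee_rot: [0.023, 0.975, -0.116, 0.188]
force: [0.0, -0.4, -0.1]
grip_width: 0.585
grip_force: 0.0
time_s: 8.6
eef_pos: [364.3, -145.7, 409.5]
ee_rot: [0.024, 0.975, -0.116, 0.19]
force: [1.1, -0.3, -0.8]
grip_width: 0.586
grip_force: 0.0
 0.6: 98.0  0.61: 90.0  0.62: 83.0  0.63: 77.0  0.64: 70.0  0.65: 65.0  0.66: 61.0  0.67: 57.0  0.68: 56.0  0.69: 55.0  0.7: 55.0  0.71: 56.0  0.72: 58.0  0.73: 63.0  0.74: 69.0  0.75: 76.0  0.76: 84.0  0.77: 93.0  0.78: 103.0  0.79: 112.0  0.8: 120.0  0.81: 127.0 turn [-2.51  4.15 17.75]
handle shift [10.93  1.42 -1.96]
```

```bash
python3 -m creep '[[[1,0.1,0.8,-0.2,0.3,1.4],[2,0.3,1.2,-0.4,0.6,2.8],[3,0.4,1.4,-0.6,1,4.2],[4,0.5,1.4,-0.8,1.3,5.6],[5,0.7,1.4,-1,1.6,7],[6,0.8,1.4,-1.2,2,8.4],[7,0.9,1.4,-1.4,2.3,9.8],[8,1.1,1.4,-1.6,2.6,11.2],[9,1.2,1.4,-1.8,3,12.6],[10,1.3,1.4,-2,3.3,14],[10.5,1.4,1.4,-2.2,3.6,15.4],[10.93,1.42,1.4,-2.4,4,16.8],[10.93,1.42,1.4,-2.51,4.15,17.75],[10.93,1.42,1.4,-2.51,4.15,17.75],[10.93,1.42,1.4,-2.51,4.15,17.75],[10.93,1.42,1.4,-2.51,4.15,17.75],[10.93,1.42,1.4,-2.51,4.15,17.75],[10.93,1.42,1.4,-2.51,4.15,17.75]]]' 60 && python3 d.py
python3 - <<'E'
from h import *
import cv2
a=ctrl.capture("side")["image"][100:340,250:490,::-1]; b=ctrl.capture("top")["image"][100:340,260:500,::-1]
cv2.imwrite("pics/both3.png",cv2.resize(np.hstack([a,b]),None,fx=1.66,fy=1.66))
E
```

```text
time_s: 10.15
eef_pos: [637.4, -110.1, 442.3]
ee_rot: [0.0, 0.787, 0.617, -0.001]
force: [0.7, -0.5, 0.5]
grip_width: 0.702
grip_force: 0.0
t 10.15 grasp case [np.float64(141.5), np.float64(-0.1), np.float64(388.3)] tool y,z in case [[1.0, -0.002, -0.0], [-0.0, -0.001, -1.0]] F [ 0.7 -0.5  0.5] grip 0.7022122513915099 0.0 q [-0.35  0.58  0.75 -0.    1.81 -0.11]
```

View pics/both3.png

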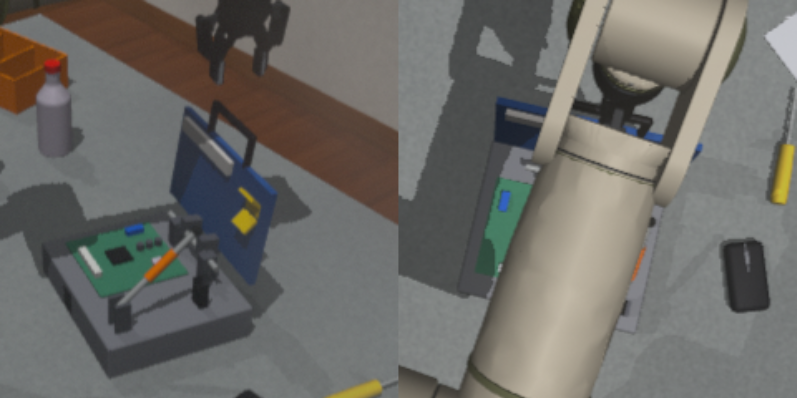

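The side view shows the rod standing up and the open gripper straight above the handle at (230,120), with its fingers across the case's x. I'll descend, pinch, and compute the arc.

```bash
python3 -m creep '[[[0,0,-1,0,0,0],[0,0,-2,0,0,0],[0,0,-2.8,0,0,0],[0,0,-3.2,0,0,0],[0,0,-3.36,0,0,0],[0,0,-3.36,0,0,0],[0,0,-3.36,0,0,0]]]' 60 35 && python3 -m creep '[[[0,0,0,0,0,0],[0,0,0,0,0,0],[0,0,0,0,0,0],[0,0,0,0,0,0],[0,0,0,0,0,0],[0,0,0,0,0,0],[0,0,0,0,0,0],[0,0,0,0,0,0],[0,0,0,0,0,0]]]' 0 35 && python3 d.py
python3 - <<'E'
from h import *
p=json.load(open("pose.json")); g=W(p,handle(1.7))[0]
for t in np.arange(1.65,.89,-.05): print(round(t,2),((W(p,handle(t))[0]-g)/25).round(2))
E
```

```text
time_s: 10.83
eef_pos: [637.9, -110.0, 359.5]
ee_rot: [0.001, 0.786, 0.618, -0.0]
force: [-0.4, -0.3, 0.3]
grip_width: 0.7
grip_force: 0.0
time_s: 11.58
eef_pos: [637.7, -110.0, 358.6]
ee_rot: [0.001, 0.786, 0.618, -0.001]
force: [1.0, 0.2, 4.7]
grip_width: 0.122
grip_force: 34.3
t 11.58 grasp case [np.float64(141.8), np.float64(0.1), np.float64(304.6)] tool y,z in case [[1.0, -0.0, 0.0], [0.0, -0.002, -1.0]] F [1.  0.2 4.7] grip 0.12241419436538471 34.280043840408325 q [-0.35  0.57  0.97 -0.    1.6  -0.11]
1.65 [-0.4  0.1  0.1]
1.6 [-0.8   0.2   0.19]
1.55 [-1.21  0.29  0.25]
1.5 [-1.62  0.39  0.29]
1.45 [-2.03  0.49  0.31]
1.4 [-2.45  0.59  0.31]
1.35 [-2.86  0.7   0.28]
1.3 [-3.27  0.79  0.24]
1.25 [-3.68  0.89  0.17]
1.2 [-4.08  0.99  0.09]
1.15 [-4.48  1.09 -0.02]
1.1 [-4.87  1.18 -0.14]
1.05 [-5.26  1.28 -0.29]
1.0 [-5.64  1.37 -0.46]
0.95 [-6.01  1.46 -0.64]
0.9 [-6.37  1.55 -0.85]
```

```bash
python3 -m creep '[[[-0.2,0.05,0.05,0,0,0],[-0.4,0.1,0.1,0,0,0],[-0.6,0.15,0.15,0,0,0],[-0.8,0.2,0.19,0,0,0],[-1,0.25,0.22,0,0,0],[-1.21,0.29,0.25,0,0,0],[-1.41,0.34,0.27,0,0,0],[-1.62,0.39,0.29,0,0,0],[-1.83,0.44,0.3,0,0,0],[-2.03,0.49,0.31,0,0,0],[-2.24,0.54,0.31,0,0,0],[-2.45,0.59,0.31,0,0,0],[-2.65,0.65,0.3,0,0,0],[-2.86,0.7,0.28,0,0,0],[-3.06,0.74,0.26,0,0,0],[-3.27,0.79,0.24,0,0,0],[-3.47,0.84,0.2,0,0,0],[-3.68,0.89,0.17,0,0,0],[-3.88,0.94,0.13,0,0,0],[-4.08,0.99,0.09,0,0,0]]]' && python3 d.py
```

```text
time_s: 13.25
eef_pos: [535.1, -84.8, 360.1]
ee_rot: [-0.0, 0.786, 0.618, -0.001]
force: [1.6, 5.6, 2.1]
grip_width: 0.129
grip_force: 35.3
t 13.25 grasp case [np.float64(36.0), np.float64(0.4), np.float64(306.1)] tool y,z in case [[1.0, 0.0, -0.002], [-0.002, -0.001, -1.0]] F [1.6 5.6 2.1] grip 0.12866620539502163 35.34624695777893 q [-0.37  0.32  1.35 -0.    1.48 -0.13]
```

```bash
python3 -m creep '[[[-0.2,0.05,-0.05,0,0,0],[-0.4,0.1,-0.11,0,0,0],[-0.6,0.14,-0.17,0,0,0],[-0.79,0.19,-0.23,0,0,0],[-0.99,0.24,-0.3,0,0,0],[-1.18,0.29,-0.38,0,0,0],[-1.28,0.31,-0.42,0,0,0],[-1.37,0.33,-0.46,0,0,0],[-1.47,0.36,-0.5,0,0,0],[-1.56,0.38,-0.55,0,0,0],[-1.56,0.38,-0.55,0,0,0]]]' && python3 d.py
python3 - <<'E'
from h import *
import cv2
a=ctrl.capture("side")["image"][160:340,270:440,::-1]
cv2.imwrite("pics/s4.png",cv2.resize(a,None,fx=3.3,fy=3.3,interpolation=cv2.INTER_CUBIC))
E
```

```text
time_s: 14.17
eef_pos: [495.8, -75.1, 346.0]
ee_rot: [-0.001, 0.786, 0.618, -0.001]
force: [2.2, 6.1, 1.3]
grip_width: 0.126
grip_force: 35.4
t 14.17 grasp case [np.float64(-4.6), np.float64(0.5), np.float64(292.0)] tool y,z in case [[1.0, -0.0, -0.003], [-0.003, -0.001, -1.0]] F [2.2 6.1 1.3] grip 0.12616993336781956 35.42685627937317 q [-0.38  0.23  1.49 -0.    1.42 -0.15]
```

View pics/s4.png

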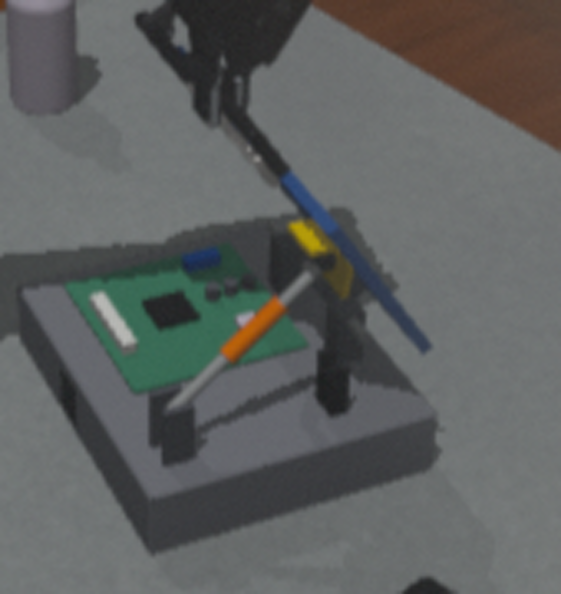

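The side view shows the rod tip at (323,262), between the yellow notch's cheeks and almost on its floor. I'll lower the last few degrees slowly.

```bash
python3 -m creep '[[[-0.07,0.02,-0.03,0,0,0],[-0.15,0.04,-0.07,0,0,0],[-0.22,0.05,-0.1,0,0,0],[-0.3,0.07,-0.14,0,0,0],[-0.37,0.09,-0.18,0,0,0],[-0.37,0.09,-0.18,0,0,0],[-0.37,0.09,-0.18,0,0,0]]]' && python3 d.py
python3 - <<'E'
from h import *
import cv2
a=ctrl.capture("side")["image"][190:290,320:420,::-1]
cv2.imwrite("pics/s5.png",cv2.resize(a,None,fx=5,fy=5,interpolation=cv2.INTER_CUBIC))
E
```

```text
time_s: 14.8
eef_pos: [487.6, -73.1, 342.2]
ee_rot: [0.001, 0.786, 0.618, 0.0]
force: [6.6, 5.9, 1.5]
grip_width: 0.124
grip_force: 35.4
t 14.8 grasp case [np.float64(-12.7), np.float64(0.4), np.float64(288.2)] tool y,z in case [[1.0, 0.0, 0.001], [0.001, -0.001, -1.0]] F [6.6 5.9 1.5] grip 0.12400292509325907 35.37684917449951 q [-0.39  0.22  1.52 -0.    1.4  -0.15]
```

View pics/s5.png

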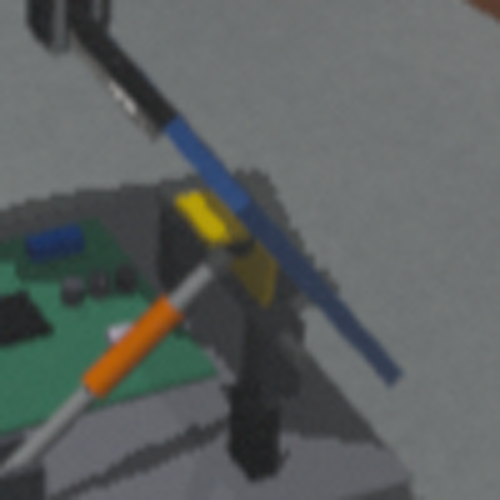

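The tip at (235,245) is buried in the notch, and the grasp point matches a lid angle of 0.95. The x force is rising, so I'll press slightly further to confirm the seat.

```bash
python3 -m creep '[[[-0.04,0.01,-0.02,0,0,0],[-0.08,0.02,-0.05,0,0,0],[-0.08,0.02,-0.05,0,0,0],[-0.08,0.02,-0.05,0,0,0]]]' && python3 d.py
```

```text
time_s: 15.18
eef_pos: [486.6, -72.9, 341.8]
ee_rot: [0.002, 0.786, 0.618, 0.002]
force: [13.3, 4.0, 4.0]
grip_width: 0.128
grip_force: 35.7
t 15.18 grasp case [np.float64(-13.5), np.float64(0.4), np.float64(287.8)] tool y,z in case [[1.0, -0.0, 0.006], [0.006, -0.001, -1.0]] F [13.3  4.   4. ] grip 0.12836388767095544 35.66014230251312 q [-0.39  0.21  1.53  0.    1.39 -0.15]
```

Force went from 2 to 13 N with only about 1 mm of motion, so the tip is seated. Opening and rising straight up.

```bash
python3 -m creep '[[[0.04,-0.01,0.02,0,0,0],[0.04,-0.01,0.02,0,0,0],[0.04,-0.01,0.02,0,0,0],[0.04,-0.01,0.02,0,0,0],[0.04,-0.01,0.02,0,0,0],[0.04,-0.01,0.02,0,0,0],[0.04,-0.01,0.02,0,0,0]]]' 50 && python3 -m creep '[[[0,0,0.5,0,0,0],[0,0,1.2,0,0,0],[0,0,2.2,0,0,0],[0,0,3.4,0,0,0],[0,0,4.6,0,0,0],[-1,0,5.6,0,0,0],[-2.4,0,6,0,0,0],[-3.8,0,6,0,0,0],[-5,0,6,0,0,0],[-5,0,6,0,0,0],[-5,0,6,0,0,0],[-5,0,6,0,0,0],[-5,0,6,0,0,0]]]' && python3 d.py
python3 - <<'E'
from h import *
import cv2
a=ctrl.capture("side")["image"][150:330,270:440,::-1]; b=ctrl.capture("top")["image"][120:300,270:440,::-1]
cv2.imwrite("pics/f6.png",cv2.resize(np.hstack([a,b]),None,fx=2.3,fy=2.3,interpolation=cv2.INTER_CUBIC))
E
```

```text
time_s: 15.77
eef_pos: [486.4, -73.3, 341.3]
ee_rot: [0.0, 0.786, 0.618, -0.001]
force: [0.5, -0.3, 0.2]
grip_width: 0.588
grip_force: 0.0
time_s: 16.85
eef_pos: [362.1, -73.4, 491.1]
ee_rot: [-0.0, 0.786, 0.618, -0.001]
force: [-0.3, 0.1, 0.9]
grip_width: 0.584
grip_force: 0.0
t 16.85 grasp case [np.float64(-134.8), np.float64(-29.5), np.float64(437.1)] tool y,z in case [[1.0, 0.0, -0.002], [-0.002, -0.001, -1.0]] F [-0.3  0.1  0.9] grip 0.5843000275761473 0.0 q [-0.52 -0.11  1.49 -0.    1.76 -0.28]
```

View pics/f6.png

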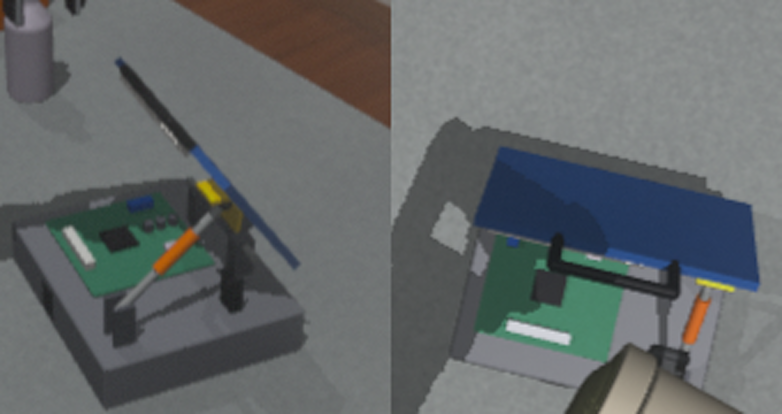

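The lid rests on the rod with the tip in the notch at (222,205) in the side half, and the gripper is clear. One check of the lid angle from the handle's middle at (615,279) in the top half, then hand in.

Run:
```python
from h import *
p=json.load(open("pose.json")); c=ctrl.capture("top")
uv=np.array([(615-391)/2.3+270,279/2.3+120])
r=least_squares(lambda t:proj(c,W(p,handle(t[0])))[0]-uv,[.95]); print(r.x,r.fun)
if .88<r.x[0]<1.02: print(ctrl.finish_job())
```

```text
[0.95483628] [-0.46389946 -0.12168943]
the job is handed in; nothing more can be done
None
```

The lid now rests on the prop rod, its tip in the yellow notch, at about 0.95 rad; the arm is clear, the flask, mug, mouse and screwdriver were never approached, and the job was handed in at about 17 s.

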